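Lock the filter core into the open air-line canister

TASK

Pick up the filter core with the two side lugs and fit it into the open air filter canister: push it down against the spring plate, give it a quarter turn either way so that the lugs go under the two claws, then let it rise and leave it locked there, upright. Leave the plain plug without lugs where it stands.

Things in the scene. Friction and masses are not known exactly. Their poses are not given: they have to be found in the camera images.
- core: Filter core, loose, upright, 76 mm tall, 130-245 g. Aluminium drum 36 mm across (foot tapers to 26), z 0-48 mm; on it a black bar grip 46 mm along x, 14 mm along y, z 48-76 mm: grip across it, tips just above the drum. Two steel lugs along x, 80 mm tip to tip, 8 mm wide, z 14-22 mm. Origin: centre of underside, z up. A half turn about z looks the same.
- canister: Open grey cup, 108 mm across, 80 high, 100 inside, fixed, mouth up. Origin: centre of underside. Steel claws cover the mouth's +y and -y sides (|x|<22, |y| 26-49, z 74-80 mm), end lips (|x| 14-22) hang to z=70. Core enters with lugs along x (within 25 deg), ends with lugs along y; no end stop. Brass stub at +y, to 79 mm out. Its twin nearby, 128 mm high, has a core in it already.
- plate (a joint): Sprung dark steel plate, 60 mm across, in the open canister, under the core's foot; its top is 68 mm above the bench at 0. Reads how far it is pushed down, m, max 0.030; 4 N at 0, 13 N at 0.030. Core merely stood on it: about 0. Above 0.021 (core's foot below 47 mm) the lugs turn freely under the claws' lips; let up, they rise against the claws and it reads 0.016 (foot at 52 mm).
- plain_plug: Plain plug, loose, standing on the bench: the same drum and bar grip as the core but without lugs; origin and axes as for the core. Not wanted, leave it alone.

How it is judged (in metres and radians):
On the way, in this order (a step that is already met when the one before it is completed fails the run):
1. the core is lifted off the bench (height (world z) of core above 0.06 m), for 0.1 s.
2. the core is pushed down in the canister against the spring plate, by more than 20 mm (value of joint plate above 0.02 m and horizontal distance between core and canister below 0.02 m), for 0.1 s.
At the end, for the whole second after the job is handed in: The core rests in the open canister, underside 48 to 56 mm up (lugs against the claws), lugs within 24 degrees of the canister's y axis, axis within 15 mm of the canister's and 8 degrees of upright, plate pressed in 12 to 20 mm (horizontal distance between core and canister below 0.015 m and z of core in the frame of canister between 0.048 and 0.056 m and angle between the x axis of core and the y axis of canister, either way round below 0.42 rad and angle between core's own z axis and vertical below 0.14 rad and value of joint plate between 0.012 and 0.02 m and linear speed of core below 0.02 m/s); the robot touches nothing.
It fails at once if the plain plug is moved by more than 30 mm (distance of plain_plug from where it was at the start of the episode above 0.03 m).
It also fails if it takes over 43 s, if anything falls off the work surface, if the arm or the gripper's body presses on something with over 40 N, if the wrist force passes 120 N, or if a joint passes its speed limit or range.

ROBOT

A 7-joint arm with a two-finger parallel gripper is mounted at the origin on the work surface. World frame = base frame: x ahead of the robot, y to its left, z up, the work surface at z = 0. Lengths are in mm, angles in rad, forces in N, time in s.
With the tool pointing down it reaches from about 400 to 850 mm from the base axis. Payload 6.9 kg.
Tool frame: the origin (TCP) lies on the front face of the gripper's body, between the roots of the fingers; the fingertips stand 73 mm ahead of it and the grasp point (between the pads) lies 54 mm ahead of it; z points along the fingers, y is the line along which they close (so a half turn about z gives the same grasp; the last joint's range is limited). The gripper opens to 85 mm and grips with 20 to 120 N. Pads are 22 mm wide; open, the fingers measure 114 mm over their backs; the gripper's body (76 mm by 85 mm) begins 54 mm behind the grasp point. The pads swing forward as they close: fully open they stand 13 mm farther back than shut.
Start: joints at [-1.099, 0.507, -0.238, 1.5, 0.126, 1.149, -0.155], TCP at [224.163, 583.408, 303.875] pointing down, gripper open.
Joint ranges: [-3.08, 3.08], [-0.24, 2.05], [-1.43, 1.35], [0, 2.5], [-1.52, 4.66], [0.17, 1.96], [-2.89, 2.89]. Speed limits (rad/s): [2.39, 2.39, 3.14, 3.14, 3.14, 3.14, 3.14].

INTERFACE

Orientations are given as a unit quaternion [x, y, z, w].
In Python, from bench import ctrl gives the robot as it stands. Calls block until the motion is done:
- ctrl.movep(position, orientation): joint-space move of the TCP to a pose.
- ctrl.move_linear(position, max_speed=150, frame=None, guard=None): straight line of the TCP; frame=None keeps the orientation; max_speed is the mean speed in mm/s. With guard (N) it stops when the force on the tool has changed by that much, and returns True; else False.
- ctrl.movej(angles): joint-space move.
- ctrl.gripper_to(opening, grip_force=None): finger opening in mm; grip_force is the grip in N (None keeps the last); returns when the fingers have stopped.
- ctrl.wait(seconds).
- ctrl.ik(position, orientation): joint angles nearest the present ones, or None.
- ctrl.observe(): the state.
- ctrl.snapshot(name): name is "side" or "top"; returns a dict with "img" (384x512x3 uint8, red, green, blue), "fx", "fy", "cx", "cy" (pixels), "k1" (the pictures are not rectified: a ray, as slopes to the right and down, at radius r is drawn at 1 + k1 r^2 times it, then the intrinsics apply), "position" and "attitude" of the camera in the world. Camera axes: x right, y down, z forward; pixel columns grow to the right and rows downward; lengths in mm; the calibration is good to about 2 mm. A picture is of the moment at which its call begins. There is no depth.
A pose or a line that the arm cannot do raises ctrl.MotionError and nothing moves.
- ctrl.sign_off(): hands the job in; it is judged then, once.
The state is a dict: "t": time; "q": joint angles; "qvel": joint speeds; "joint_torque": joint torques, N m; "position": TCP position; "ee_rot": TCP orientation; "contact_force": force on the tool from outside, world axes, zero at the start; "ft_torque": the same for the moment, N m; "grip_width": finger opening in mm; "gripper_force": force on a finger pad.
Only numpy, scipy, OpenCV 4.12 (cv2) and the standard library are available. Lean on these libraries where they do the work, as an engineer would, in place of code of your own. Each camera call takes 0.05 s, during which the arm holds its last target. There are 200 camera calls.

## Working session

There is one attempt and no reset: what is moved stays moved. The work goes in short steps, each a Python script; the robot and the scene stay as the last script left them, time stands still between calls to the robot, and variables do not carry over. Pictures are saved under pics/ and viewed, at most 10 in all, crops included, and the job is handed in when it is done.

```bash
mkdir -p pics; ls; cat > h.py <<'E'
import numpy as np, cv2
from bench import ctrl
from scipy.spatial.transform import Rotation as R
def snap(n,f):
    s=ctrl.snapshot(n); cv2.imwrite('pics/'+f,s['img'][:,:,::-1]); return s
E
python3 - <<'E'
from h import *
import pickle
d={}
for n in('side','top'):
    s=snap(n,n+'0.png'); d[n]=s; print({k:v for k,v in s.items() if k!='img'})
pickle.dump(d,open('s0.pkl','wb'))
o=ctrl.observe();print(o)
E
```

```text
pics
{'fx': 364.90568041380516, 'fy': 364.90568041380516, 'cx': 250.19702453836965, 'cy': 190.64982441317053, 'k1': -0.044940012819895375, 'position': array([ 325.95571547, -877.76431256,  557.19397476]), 'attitude': array([ 0.85216845, -0.10863435,  0.05125023, -0.50929454])}
{'fx': 436.4316893826441, 'fy': 436.4316893826441, 'cx': 254.81356507784128, 'cy': 184.11434173431613, 'k1': 0.05178773063513539, 'position': array([ 329.12248728,  -48.03408144, 1187.08118341]), 'attitude': array([-0.69782164,  0.71125706, -0.05319892,  0.06578922])}
{'t': 0.1, 'q': array([-1.09851162,  0.50824337, -0.23750221,  1.50098964,  0.12572881,
        1.14892313, -0.15483185]), 'qvel': array([ 6.04689676e-04,  4.98199917e-04, -5.52703933e-04,  5.56382380e-05,
        4.25142759e-04,  1.25386482e-03, -1.73848438e-04]), 'joint_torque': array([-4.73680338e-03, -6.21839404e+01, -2.19513953e+00, -2.50197870e+01,
        1.24093395e-02,  7.97085377e-03, -3.46247464e-05]), 'position': array([224.1081401 , 583.09520512, 303.13688985]), 'ee_rot': array([ 1.82385130e-01,  9.83226853e-01, -7.79512866e-04, -1.09235781e-04]), 'contact_force': array([-0.18429159,  0.01244934,  0.29004012]), 'ft_torque': array([-0.04032598,  0.03039812, -0.01335045]), 'gripper_force': 0.0, 'grip_width': 85.46934384872817}
```

View pics/side0.png

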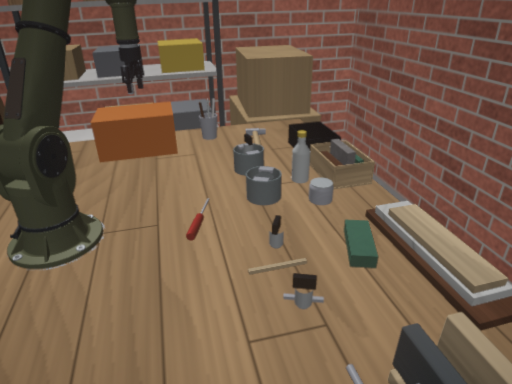

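View pics/top0.png

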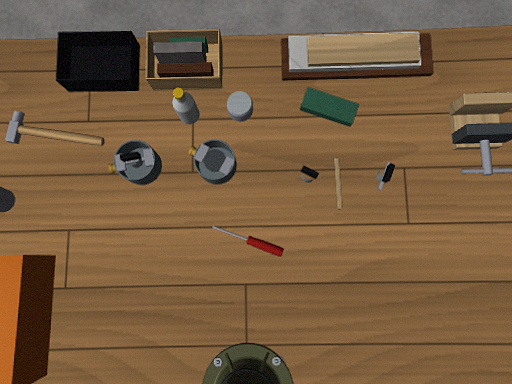

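Side view: lugged core at about (304,290), plain plug at (277,232), open canister at (264,185), and the filled twin behind it. Top view: core at (386,175), plug at (309,173), open canister at (214,160), twin at (136,160). I'll enlarge the core and canister in both views.

```bash
python3 - <<'E'
import pickle,cv2,numpy as np
d=pickle.load(open('s0.pkl','rb'))
def c(n,u,v,w=50,h=37):
    i=d[n]['img'][v-h:v+h,u-w:u+w,::-1]
    i=cv2.resize(i,(400,296),interpolation=cv2.INTER_CUBIC)
    for k in range(0,100,10):
        cv2.putText(i,str(u-w+k),(k*4,8),0,.28,(0,255,255)); cv2.line(i,(k*4,10),(k*4,14),(0,255,255))
    for k in range(0,74,10):
        cv2.putText(i,str(v-h+k),(0,k*4+3),0,.28,(0,255,255)); cv2.line(i,(20,k*4),(24,k*4),(0,255,255))
    return i
cv2.imwrite('pics/c0.png',np.vstack([np.hstack([c('top',214,160),c('top',380,175)]),np.hstack([c('side',264,185),c('side',304,290)])]))
E
```

```text
(no output)
```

View pics/c0.png

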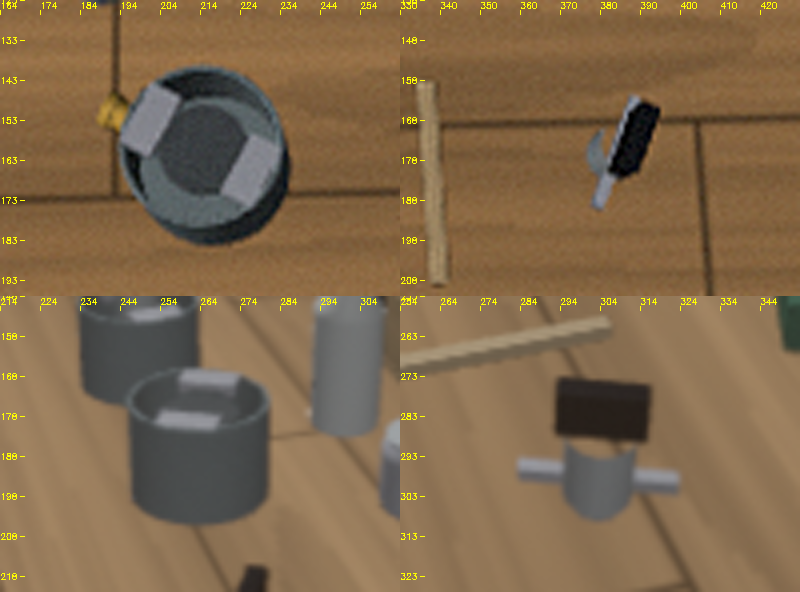

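Enlarged: the open canister's claws lie at top (202,152.8) and (227,166), side (266.5,168.5) and (261.4,179.1), with the stub on the first (far, left) claw. The core's lug tips are at top (380.2,189.2) and (389,162.5), side (283.8,295.8) and (323.8,299.5).

```bash
cat >> h.py <<'E'
def ray(s,uv):
    K=np.array([[s['fx'],0,s['cx']],[0,s['fy'],s['cy']],[0,0,1]])
    p=cv2.undistortPoints(np.array([[uv]],float),K,np.array([s['k1'],0,0,0]))[0,0]
    v=R.from_quat(s['attitude']).apply([p[0],p[1],1]); return s['position'],v/np.linalg.norm(v)
def tri(ps):
    A=0;b=0
    for s,uv in ps:
        c,v=ray(s,uv); M=np.eye(3)-np.outer(v,v); A=A+M; b=b+M@c
    x=np.linalg.solve(A,b); return x
def atz(s,uv,z):
    c,v=ray(s,uv); return c+v*(z-c[2])/v[2]
E
python3 - <<'E'
from h import *
import pickle
np.set_printoptions(precision=1,suppress=True)
d=pickle.load(open('s0.pkl','rb'));T,S=d['top'],d['side']
for n,t,s,z in [('clawF',(202,152.75),(266.5,168.5),80),('clawN',(227,166),(261.4,179.1),80),
 ('lugL',(380.2,189.2),(283.75,295.75),18),('lugR',(389,162.5),(323.75,299.5),18)]:
    print(n,tri([(T,t),(S,s)]),atz(T,t,z),atz(S,s,z))
# bar top: top view px corners; side top edge
tc=[atz(T,(330+(x-400)/4,138+y/4),76) for x,y in[(638,98),(660,106),(634,179),(610,172)]]
print(np.array(tc),np.mean(tc,0))
print('bar side',[atz(S,(254+(x-400)/4,253+(y-296)/4),z) for x,y,z in[(558,378,76),(651,384,76),(555,437,48),(648,442,48)]])
print('plug',tri([(T,(309,173)),(S,(277,225))]))
E
```

```text
clawF [605.1 106.2  80.1] [603.5 106.4  80. ] [607.  106.8  80. ]
clawN [569.8  41.   79.6] [566.8  41.4  80. ] [572.6  40.8  80. ]
lugL [ 507.4 -364.4   22.1] [ 507.4 -365.4   18. ] [ 509.4 -360.5   18. ]
lugR [ 580.8 -393.4   20. ] [ 580.1 -393.6   18. ] [ 583.1 -391.5   18. ]
[[ 567.6 -377.8   76. ]
 [ 562.  -391.3   76. ]
 [ 514.8 -371.7   76. ]
 [ 519.6 -356.8   76. ]] [ 541.  -374.4   76. ]
bar side [array([ 526.7, -364.4,   76. ]), array([ 568.5, -380.4,   76. ]), array([ 522.6, -374.7,   48. ]), array([ 565., -390.,   48.])]
plug [ 550.4 -172.7   60.7]
```

```bash
cat >> h.py <<'E'
def down(ydeg):
    a=np.radians(ydeg); y=np.array([np.cos(a),np.sin(a),0]); z=np.array([0,0,-1.])
    return R.from_matrix(np.c_[np.cross(y,z),y,z]).as_quat()
CORE=np.array([544.5,-377.]); CA=-21.; CAN=np.array([587.4,73.6]); NA=-28.4
def P(xy,z): return [xy[0],xy[1],z]
E
python3 - <<'E'
from h import *
np.set_printoptions(precision=2,suppress=True)
for f in(0,180):
    for xy,z,a in[(CORE,124,CA),(CORE,254,CA),(CAN,254,NA),(CAN,165,NA),(CAN,165,NA+90),(CAN,165,NA-90)]:
        print(f,a,z,ctrl.ik(P(xy,z),down(a+90+f)))
E
```

```text
0 -21.0 124 [ 0.49  0.74  0.14  1.6  -0.13  0.81  1.88]
0 -21.0 254 [ 0.29  0.65  0.5   1.47 -0.33  1.11  2.06]
0 -28.4 254 [-0.17  0.49  0.01  1.67 -0.01  0.98  0.91]
0 -28.4 165 [-0.14  0.59 -0.04  1.77  0.03  0.78  0.88]
0 61.6 165 [ 0.12  0.63 -0.46  1.76  0.36  0.84  2.14]
0 -118.4 165 [-0.36  0.61  0.31  1.77 -0.25  0.79 -0.42]
180 -21.0 124 [ 0.1   0.93  0.93  1.61 -0.84  1.05 -0.66]
180 -21.0 254 [ 0.01  0.9   1.23  1.47 -0.85  1.37 -0.65]
180 -28.4 254 [-0.78  0.76  1.15  1.67 -0.74  1.21 -1.52]
180 -28.4 165 [-0.7   0.79  0.95  1.78 -0.77  0.99 -1.5 ]
180 61.6 165 [-0.36  0.61  0.31  1.77 -0.25  0.79 -0.42]
180 -118.4 165 [ 0.12  0.63 -0.46  1.76  0.36  0.84  2.14]
```

```bash
python3 - <<'E'
from h import *
ctrl.movep(P(CORE,230),down(CA+90))
ctrl.gripper_to(50)
s=ctrl.snapshot('side'); t=ctrl.snapshot('top')
a=s['img'][200:349,200:400,::-1]; b=t['img'][100:249,290:490,::-1]
cv2.imwrite('pics/h1.png',np.hstack([cv2.resize(x,(400,298),interpolation=cv2.INTER_CUBIC) for x in(a,b)]))
o=ctrl.observe();print(o['t'],o['position'],o['grip_width'])
E
```

```text
4.175 [ 544.49150428 -376.98994395  229.98568244] 50.14525209688532
```

View pics/h1.png

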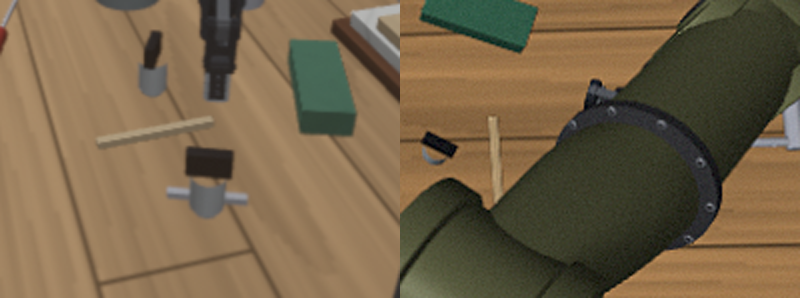

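The side picture shows the fingers (about (217,90) in the crop) above the undisturbed core (207,180). I'll go down and grasp.

```bash
python3 - <<'E'
from h import *
print(ctrl.move_linear(P(CORE,126),max_speed=100,guard=8))
ctrl.gripper_to(0,80)
o=ctrl.observe();print(o['t'],o['position'],o['grip_width'],o['gripper_force'],o['contact_force'])
z=o['position'][2]
ctrl.move_linear(P(CORE,z+130),max_speed=130)
ctrl.wait(.1)
s=ctrl.snapshot('side')
cv2.imwrite('pics/h2.png',cv2.resize(s['img'][130:330,200:450,::-1],(500,400),interpolation=cv2.INTER_CUBIC))
o=ctrl.observe();print(o['t'],o['position'],o['grip_width'],o['contact_force'])
E
```

```text
False
5.7917 [ 544.85788143 -377.24219226  126.7243408 ] 12.355242832121474 79.27974700927734 [2.21388848e-03 1.55247168e-01 4.35228197e+00]
7.1 [ 544.29748345 -376.74657741  255.75364537] 12.322951964421131 [ 0.80629193 -0.52765072 -1.53672861]
```

View pics/h2.png

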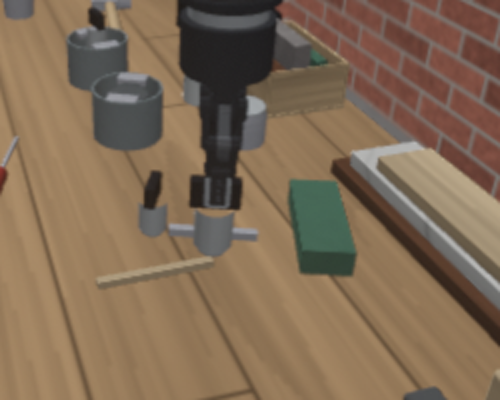

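The core is held upright with its lugs visible at (284.5,245) and (329,247.5) in full-image pixels. Now I'll carry it over the canister.

```bash
python3 - <<'E'
from h import *
o=ctrl.observe()
s=ctrl.snapshot('side')
l,r=atz(s,(284.5,245),147),atz(s,(329,247.5),147); print(l,r,(l+r)/2,o['position'],np.degrees(np.arctan2(*(r-l)[1::-1])))
ctrl.movep(P(CAN,255),down(NA+90))
ctrl.move_linear(P(CAN,222),max_speed=120)
ctrl.wait(.1)
s=ctrl.snapshot('side');t=ctrl.snapshot('top')
cv2.imwrite('pics/h3.png',np.hstack([cv2.resize(x,(400,400),interpolation=cv2.INTER_CUBIC) for x in (s['img'][110:210,214:314,::-1],t['img'][110:210,164:264,::-1])]))
o=ctrl.observe();print(o['t'],o['position'],o['grip_width'],o['contact_force'])
E
```

```text
[ 507.44980281 -361.89617461  147.        ] [ 583.0530577 -390.9721631  147.       ] [ 545.25143025 -376.43416885  147.        ] [ 544.29748345 -376.74657741  255.75364537] -21.036067535060994
9.4333 [587.85485644  73.33323222 222.85899336] 12.49896138915527 [ 0.26217382  0.77162705 -0.77644847]
```

View pics/h3.png

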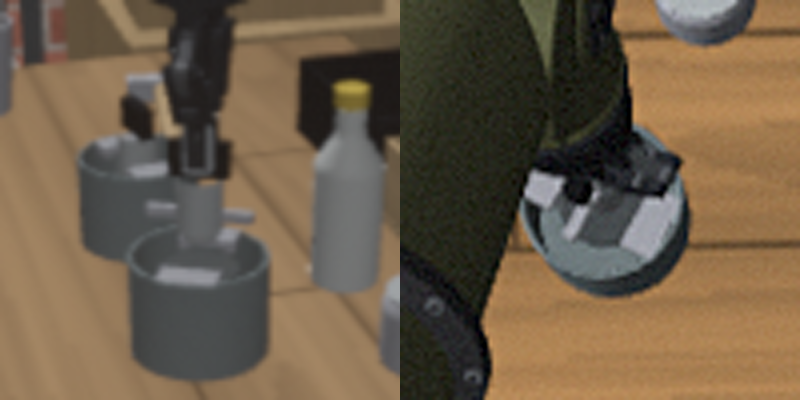

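The core hangs centred over the mouth (drum at crop x≈199, cup centre ≈200) with its lugs clear of the claws. Next: press, turn, check.

```bash
python3 - <<'E'
from h import *
def pr(m=''):
    o=ctrl.observe();print(m,round(o['t'],2),o['position'].round(1),round(o['grip_width'],1),o['contact_force'].round(1),o['ft_torque'].round(2));return o
print(ctrl.move_linear(P(CAN,196),max_speed=100,guard=25)); pr()
g=ctrl.move_linear(P(CAN,183),max_speed=60,guard=30); pr(g)
if not g:
    g=ctrl.move_linear(P(CAN,168.5),max_speed=60,guard=30); pr(g)
    ctrl.wait(.3); pr()
s=ctrl.snapshot('side')
cv2.imwrite('pics/h4.png',cv2.resize(s['img'][110:210,214:314,::-1],(400,400),interpolation=cv2.INTER_CUBIC))
E
```

```text
False
 9.84 [587.4  73.6 196. ] 12.5 [-0.6 -0.6 -0.8] [-0.01 -0.02 -0.04]
False 10.21 [588.   73.5 183.5] 12.3 [0.1 0.8 5.6] [ 0.04 -0.07  0.01]
False 10.6 [588.1  73.5 169.4] 12.1 [-1.8  0.3  9.6] [-0.02  0.35 -0.01]
 10.9 [588.1  73.5 169.7] 12.0 [-0.6 -0.2 10. ] [-0.04  0.35 -0.01]
```

View pics/h4.png

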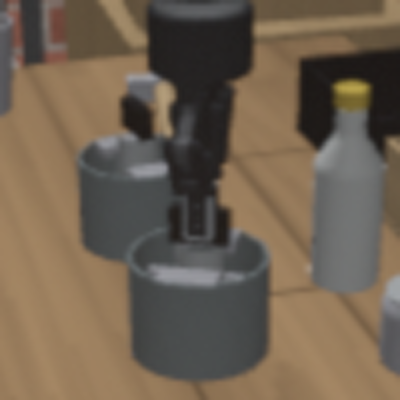

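The core is pressed in, with a spring force of about 11.4 N, which means about 24 mm of travel. Now I'll make the quarter turn.

```bash
python3 - <<'E'
from h import *
def pr(m=''):
    o=ctrl.observe();print(m,round(o['t'],2),o['position'].round(1),round(o['grip_width'],1),o['contact_force'].round(1),o['ft_torque'].round(2));return o
for d in(-22.5,-45,-67.5,-90):
    ctrl.movep(P(CAN,168.5),down(NA+90+d)); o=pr(d)
    y=R.from_quat(o['ee_rot']).as_matrix()[:,1]; print(np.degrees(np.arctan2(y[1],y[0])))
    if np.linalg.norm(o['contact_force'])>35 or abs(o['ft_torque'][2])>2: break
s=ctrl.snapshot('side')
cv2.imwrite('pics/h5.png',cv2.resize(s['img'][110:210,214:314,::-1],(400,400),interpolation=cv2.INTER_CUBIC))
E
```

```text
-22.5 11.34 [588.3  73.5 169.7] 12.4 [-0.2 -0.4 10.4] [-0.05  0.11 -0.08]
39.05980752896999
-45 11.73 [588.4  73.4 169.7] 12.7 [ 0.5 -0.4  9.4] [-0.06  0.05 -0.04]
16.557524785980565
-67.5 12.12 [588.4  73.5 169.6] 12.2 [-0.4 -0.5  9.7] [-0.03  0.1  -0.02]
-5.9355775751035855
-90 12.53 [588.3  73.5 169.6] 12.0 [-0.1  0.4  8.9] [ 0.08  0.05 -0.04]
-28.430424176971332
```

View pics/h5.png

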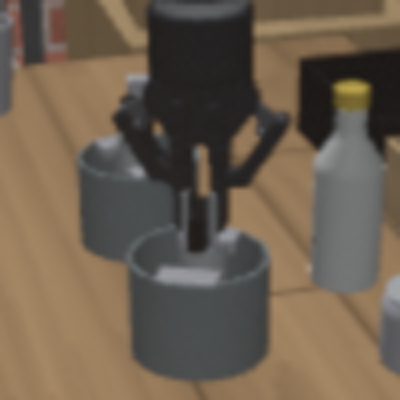

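```bash
python3 - <<'E'
from h import *
def pr(m=''):
    o=ctrl.observe();print(m,round(o['t'],2),o['position'].round(1),round(o['grip_width'],1),o['contact_force'].round(1));return o
g=ctrl.move_linear(P(CAN,177.5),max_speed=30,guard=12); pr(g)
ctrl.gripper_to(45); pr()
ctrl.move_linear(P(CAN,300),max_speed=150)
ctrl.movep([500,-150,330],down(NA)); pr()
s=ctrl.snapshot('side');t=ctrl.snapshot('top')
cv2.imwrite('pics/h6.png',np.hstack([cv2.resize(x,(400,400),interpolation=cv2.INTER_CUBIC) for x in (s['img'][110:210,214:314,::-1],t['img'][110:210,164:264,::-1])]))
E
```

```text
True 12.95 [588.3  73.5 178.7] 12.5 [-0.2 -0.1  4. ]
 13.37 [587.9  73.5 178.3] 45.2 [ 0.5  0.1 -0.4]
 15.28 [ 500.9 -148.3  329.4] 44.9 [-0.3  0.9  0.3]
```

View pics/h6.png

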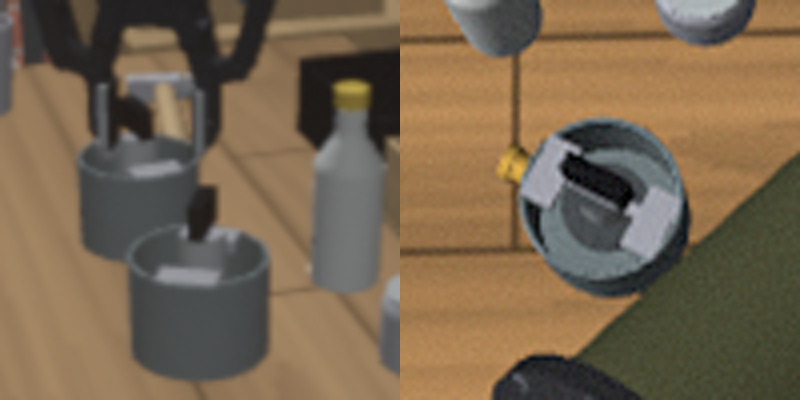

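The core stands upright with its bar along the claw line, at side (264.7,157) and top (213.5,154.5). I'll check its height and hand in if it's right.

```bash
python3 - <<'E'
from h import *
s=ctrl.snapshot('side');t=ctrl.snapshot('top')
x=tri([(t,(213.2,154.5)),(s,(264.7,157.3))]); print(x)
if abs(x[2]-128)<6 and np.hypot(*(x[:2]-CAN))<10:
    print(ctrl.sign_off())
E
```

```text
[588.17341572  70.6453937  133.88130539]
the job is handed in; nothing more can be done
None
```

The filter core is in the open canister, turned a quarter turn so its lugs sit under the claws, upright and released. The plain plug was not touched, and I've handed the job in at about 15 s. My last height check put the top of the grip at about 134 mm against an expected 128 mm. I put the gap down to rough pixel picking and did not re-measure; the hand-in returned no verdict.

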